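# Pack the two-layer servo kit box

### The job

Finish packing the white robotics kit box: first stand the loose servo in the empty cavity of the bottom layer, fully down and upright like the one already packed. Then fit the lift-out tray level on its ledges over the bottom layer, and last stand the aluminium U bracket flat in its own fitted compartment of the tray. Lower each piece into place rather than dropping it, and leave the parts already packed and everything else on the table as they are.

Things in the scene. Friction and masses are not known exactly. Their poses are not given: they have to be found in the camera images.
- box: Kit box: open white plastic box, fixed on the table. Inside 132 (x) x 202 (y) mm, walls 4 mm, rim 70 mm above the table, top 8 mm of the walls flared outward. Origin under its centre on the table, z up. On its 4 mm floor lies a grey insert 14 mm thick with three cavities in a row along y, at y = -57 mm (61 x 65 mm, battery holder), +4 mm (44 x 24 mm, packed servo) and +58 mm (44 x 24 mm, empty).
- ledge (a point): Centre of the +x ledge inside the box, on its top face, 48 mm above the table. Two such ledges, 9 mm wide, run along the two long walls (x = +-61.5 mm, all along y); the tray rests on them.
- cavity (a point): Centre of the floor of the empty servo cavity, 4 mm above the table; axes of the box. The cavity is 44 (x) x 24 (y) mm, 14 mm deep, with a 2 mm chamfer at its mouth (18 mm above the table); a seated servo's body stands 22 mm above the insert.
- servo: The loose servo, upright on the table: black and aluminium block 40 (x) x 20 (y) x 36 (z) mm; ears of the same width make it 54 mm long in x at a height of 27 to 29.5 mm; a round boss with brass shaft on top, 40 mm high overall. About 55 g. Origin at the centre of its underside, z up. Fits the cavity either way round, x along the box's x; home, its origin is at the cavity point.
- servo_packed: An identical servo already packed in the middle cavity; to be left there. Origin at the centre of its underside, z up.
- battery_holder: Black holder with four cells lying side by side, 58 x 62 x 18 mm, already packed; to be left. Origin at the centre of its underside.
- tray: Lift-out tray (divider between the layers), white plastic, lying upright on the table: 126 (x) x 196 (y) mm, 3 mm floor, walls 20 mm high, about 200 g, small standoffs and horns fixed in its -y half. Origin at the centre of its underside, z up. Fits the box either way round with 3 mm play a side, y along the box's y; home, its origin is 48 mm above the box's.
- tray_handle (a point): Centre of the tray's handle bar, 35 mm above the tray's underside at its middle. The bar runs along the tray's x: 70 mm long, 10 mm thick (y), 14 mm high (28 to 42 mm above the underside), on two posts at x = +-30 mm. 35 mm beside it in y is free of dividers.
- compartment (a point): Centre of the floor of the tray's compartment for the bracket, at y = +55 mm in the tray, 3 mm above its underside; axes of the tray. The compartment is 46 (x) x 31 (y) mm between dividers 12 mm high and 3 mm thick, their tops roof-shaped; the only one of that shape.
- bracket: Aluminium U bracket, standing on its base with the two flanges up: 40 (x) x 25 (y) x 30 (z) mm, 3 mm thick; the flanges are at x = +-18.5 mm. About 30 g. Origin at the centre of its underside, z up. Fits its compartment either way round, its x along the tray's x; home, its origin is at the compartment point.
- tape: Bystander: roll of black tape lying flat, 68 mm across, 19 mm high.
- cutter: Bystander: yellow utility cutter lying flat, about 170 mm long, 16 mm high.
- phone: Bystander: black phone lying flat, 72 x 148 x 9 mm.
- glue: Bystander: white glue stick standing up, 32 mm across, 95 mm high.
- rule: Bystander: steel rule lying flat, 150 x 28 x 4 mm.
- screwdriver: Bystander: screwdriver lying flat, 170 mm long.
- tub: Bystander: orange tub of hand tools, 116 mm across, about 190 mm high with the tools.
Mind the look-alikes: they are no part of the job. Leave any blue or red look-alike of the servo alone.

How it is judged:
By the outcome, as a careful person would: the job done as asked, in the order asked, and still so for the second after the job is handed in, with the robot touching nothing.
It also fails if it takes over 64 s, if anything falls off the work surface, if the arm or the gripper's body presses on something with over 40 N, if the wrist force passes 120 N, or if a joint passes its speed limit or range.

### The arm

A 6-joint arm with a two-finger parallel gripper is mounted at the origin on the work surface. World frame = base frame: x ahead of the robot, y to its left, z up, the work surface at z = 0. Lengths are in m, angles in rad, forces in N, time in s.
With the tool pointing down it reaches from about 0.3 to 1 m from the base axis. Payload 5.1 kg.
Tool frame: the origin (TCP) lies at the very end of the fingers, on their centre line; the grasp point (between the pads) lies 19 mm behind it (r.grip_depth is the distance from the TCP to the grasp point, in m); z points along the fingers, y is the line along which they close (so a half turn about z gives the same grasp; the last joint's range is limited). The gripper opens to 95 mm and grips with 3 to 60 N. Pads are 20 mm wide; open, the fingers measure 119 mm over their backs; the gripper's body (75 mm by 180 mm) begins 59 mm behind the grasp point.
Start: joints at [-1.312, 0.124, 1.65, -0, 1.367, -0.083], TCP at [0.218, -0.612, 0.215] pointing down, gripper open.
Joint ranges: [-2.61, 2.61], [-1.02, 2.33], [0.03, 2.71], [-1.35, 4.49], [0.32, 2.68], [-2.91, 2.91]. Speed limits (rad/s): [2.57, 2.57, 3.14, 3.14, 3.14, 3.14].

### API

Orientations are given as a unit quaternion [w, x, y, z].
In Python, from bench import read_state, optics, order, r gives the robot as it stands.
- The arm moves only by the shell command python3 -m inch 'ROWS' [OPENING] [FORCE]. ROWS is JSON, one flat list of numbers, 6 for each row, row after row: the shift along the world's x, y, z in cm, then the turn, a rotation vector about the world's x, y, z in degrees. In form: [x, y, z, wx, wy, wz, x, y, z, wx, wy, wz, ...]. A call has 1 to 5 rows; each row shifts and turns the commanded pose from where the row before left it; what a row does not reach is not made up. A row lasts 1/12 s, in which the tool goes at most 41.7 mm and 7.16 degrees, less where a joint would pass 70% of its speed; a pose out of reach is approached as far as the arm can. A call with a gripper value outside its range is refused whole. OPENING is the closure, from -1 (fully open) to 1 (shut), set as the call begins (- or left out, the last holds). The fingers move at their own pace and stop on an object; FORCE is the grip in N (left out, the last holds). Time passes only in rows, so rows that do not move let the fingers close. It gives the time, the measured TCP pose, the force, the opening and the grip force at its end, in the units of the state.
- read_state(): the state, without advancing time (a new reading comes with each control period).
- optics.capture(name): name is "scene" or "top" or "wrist"; returns a dict with "image" (400x640x3 uint8, red, green, blue), "range_z" (400x640 float32, m along the optical axis (not along the pixel's ray), 0 where there is no reading), "vfov" (degrees; the focal length in pixels is half the picture's height over the tangent of half this angle, whatever the lens; pixels are square), "cx", "cy" (the principal point, pixels), "world_to_cam" (4x4, takes a point from world to camera coordinates); the wrist camera has in their place "tool_from_camera" (4x4, takes a point from camera to tool coordinates, whose origin is the TCP and whose axes are the flange's). Camera axes: x right, y up, looking along -z (the intrinsics and any distortion apply to the point x, -y, -z); pixel columns grow to the right and rows downward; lengths in m; the calibration is good to about 2 mm. A picture is of the moment at which its call begins: read the wrist's pose just before it.
- order.finish_job(): hands the job in; it is judged then, once.
The state is a dict: "t": time; "joints": joint angles; "qvel": joint speeds; "tau": joint torques, N m; "tcp_pos": TCP position; "tool_rot": TCP orientation; "ft_force": force on the tool from outside, world axes, zero at the start; "torque": the same for the moment, N m; "width": finger opening in m; "finger_force": force on a finger pad.
Only numpy, scipy, OpenCV 4.12 (cv2) and the standard library are available. Lean on these libraries where they do the work, as an engineer would, in place of code of your own. Each camera call takes 0.05 s, during which the arm holds its last target. There are 200 camera calls.

## Working session

There is one attempt and no reset: what is moved stays moved. The work goes in short steps, Python scripts to look and compute and a shell command to move; the robot and the scene stay as the last step left them, time stands still between calls to the robot, and variables do not carry over. Pictures are saved under pics/ and viewed, at most 14 in all, crops included, and the job is handed in when it is done.

```bash
ls; mkdir -p pics
cat > h.py <<'E'
import numpy as np, cv2
from bench import read_state, optics, order, r
from scipy.spatial.transform import Rotation as R
def cap(n):
    s=read_state(); c=optics.capture(n)
    if 'world_to_cam' in c: c['c2w']=np.linalg.inv(c['world_to_cam'])
    else:
        q=s['tool_rot']; T=np.eye(4); T[:3,:3]=R.from_quat([q[1],q[2],q[3],q[0]]).as_matrix(); T[:3,3]=s['tcp_pos']
        c['c2w']=T@c['tool_from_camera']
    c['f']=200/np.tan(np.radians(c['vfov']/2)); return c
def ray(c,u,v):
    d=np.array([(u-c['cx'])/c['f'],-(v-c['cy'])/c['f'],-1.]); return c['c2w'][:3,3],c['c2w'][:3,:3]@d
def onz(c,u,v,z):
    o,d=ray(c,u,v); return o+d*(z-o[2])/d[2]
def cloud(c):
    v,u=np.mgrid[:400,:640]; z=c['range_z']
    p=np.stack([(u-c['cx'])/c['f']*z,-(v-c['cy'])/c['f']*z,-z],-1)
    return p@c['c2w'][:3,:3].T+c['c2w'][:3,3]
def pix(c,p):
    q=np.linalg.inv(c['c2w'])@np.r_[p,1]; return c['cx']+c['f']*q[0]/-q[2], c['cy']-c['f']*q[1]/-q[2]
def save(c,n): cv2.imwrite('pics/'+n+'.png',c['image'][:,:,::-1])
E
python3 - <<'E'
from h import *
s=read_state();print(s)
for n in ['scene','top']:
    c=cap(n);save(c,n+'0');print({k:v for k,v in c.items() if k not in('image','range_z')})
E
```

```text
pics
{'t': 0.0, 'joints': array([-1.31157527e+00,  1.24480647e-01,  1.65169189e+00, -1.74187560e-06,
        1.36748281e+00, -8.25792003e-02]), 'qvel': array([-0.00034344, -0.0005477 ,  0.00041539, -0.00031178,  0.00244382,
        0.00053884]), 'tau': array([ 1.66583832e-03, -4.17612147e+01, -3.59924805e+01,  7.75142200e-02,
        4.91202960e-02, -1.68677288e-04]), 'tcp_pos': array([ 0.2176875 , -0.61177562,  0.2133923 ]), 'tool_rot': array([-1.02725555e-03,  9.85431528e-01,  1.70069515e-01, -9.18209654e-05]), 'ft_force': array([ 0.54157909, -0.44021418,  0.47079394]), 'torque': array([-0.0377281 , -0.00770416, -0.0063695 ]), 'finger_force': 0.0, 'width': 0.09485508769955665}
{'vfov': 44.899636631407674, 'cx': 318.3207998604623, 'cy': 193.0744270212848, 'world_to_cam': array([[ 0.71178112,  0.70235069,  0.0084343 , -0.40661779],
       [-0.52463494,  0.52361832,  0.67125407,  0.24191262],
       [ 0.46703941, -0.4822109 ,  0.74117935, -1.69930991],
       [ 0.        ,  0.        ,  0.        ,  1.        ]]), 'c2w': array([[ 0.71178112, -0.52463494,  0.46703941,  1.20998338],
       [ 0.70235069,  0.52361832, -0.4822109 , -0.66050736],
       [ 0.0084343 ,  0.67125407,  0.74117935,  1.10053813],
       [ 0.        ,  0.        ,  0.        ,  1.        ]]), 'f': np.float64(484.0413632074917)}
{'vfov': 56.33170134198523, 'cx': 317.91003625681475, 'cy': 197.9240193457453, 'world_to_cam': array([[-0.02078041, -0.99965906,  0.0158094 ,  0.00125349],
       [ 0.98571102, -0.01784152,  0.16749764, -0.58669647],
       [-0.16715847,  0.01906417,  0.98574571, -1.24977239],
       [ 0.        ,  0.        ,  0.        ,  1.        ]]), 'c2w': array([[-0.02078041,  0.98571102, -0.16715847,  0.36942918],
       [-0.99965906, -0.01784152,  0.01906417,  0.01461138],
       [ 0.0158094 ,  0.16749764,  0.98574571,  1.33020823],
       [ 0.        ,  0.        ,  0.        ,  1.        ]]), 'f': np.float64(373.53283503752317)}
```

View pics/top0.png

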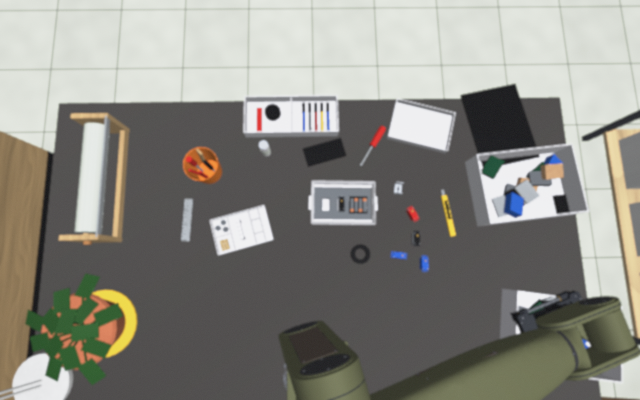

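View pics/scene0.png

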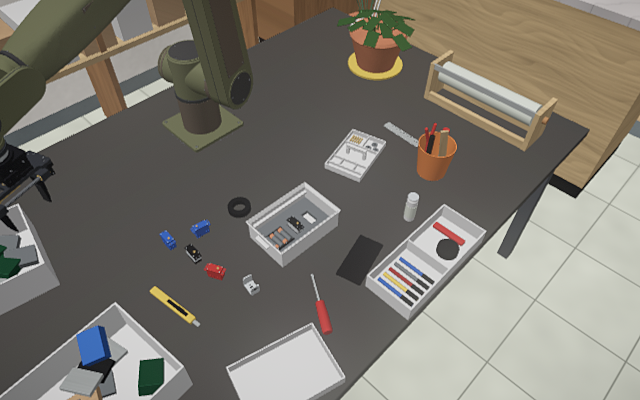

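The top view shows the box at (343,203), with its empty cavity at about (325,205), packed servo at (341,204) and battery at (358,205). The tray is at (241,230) and the U bracket at (398,187). Four things could be taken for the servo: black/aluminium (417,238), red (413,213), blue (399,255) and blue (425,264). By the description I choose the black one at (417,238), at about (193,253) in the scene view.

Run:
```python
from h import *
a=cap('top');b=cap('scene')
P=cloud(a);Q=cloud(b)
cv2.imwrite('pics/crop1.png',np.vstack([cv2.resize(a['image'][170:280,300:450],(800,587))[:,:,::-1][:300],cv2.resize(b['image'][215:305,165:275],(400,300))[:,:,::-1].repeat(1,0) if 0 else np.hstack([cv2.resize(a['image'][225:250,400:434],(400,294)),cv2.resize(b['image'][235:275,165:220],(400,294))])[:,:,::-1]]))
def blobs(c,P,n,u0,u1,v0,v1,h):
    # things standing above the table: height mask, rectangle on world xy
    m=np.zeros((400,640),bool);m[v0:v1,u0:u1]=1
    m&=(P[...,2]>h)&(c['range_z']>0)
    p=P[m]; 
    k=cv2.minAreaRect((p[:,:2]*1000).astype(np.float32)); print(n,m.sum(),k,'z95',np.percentile(p[:,2],[50,95]).round(4),'mean',p.mean(0).round(4))
blobs(a,P,'box',300,385,172,232,.055);blobs(a,P,'tray',205,278,200,262,.012)
blobs(a,P,'brk',390,406,178,197,.01);blobs(a,P,'servo',411,423,228,247,.01)
blobs(b,Q,'brk',238,264,270,297,.01);blobs(b,Q,'servo',184,203,241,264,.01);blobs(b,Q,'box',240,345,180,270,.055);blobs(b,Q,'tray',320,390,125,184,.012)
print(np.median(P[300:310,200:230,2]),'table')
```

```text
box 607 ((570.4495849609375, -93.31868743896484), (235.8228302001953, 150.56365966796875), 88.76287841796875) z95 [0.0666 0.0724] mean [ 0.5753 -0.0923  0.066 ]
tray 408 ((486.980712890625, 262.76507568359375), (126.83396911621094, 196.69131469726562), 14.74513053894043) z95 [0.0189 0.0427] mean [0.4863 0.2634 0.0218]
brk 31 ((625.5346069335938, -299.6549377441406), (24.160398483276367, 41.283321380615234), 80.16365814208984) z95 [0.0245 0.0308] mean [ 0.6257 -0.2992  0.0224]
servo 118 ((444.32427978515625, -348.4235534667969), (21.600008010864258, 52.634422302246094), 88.66635131835938) z95 [0.0333 0.0396] mean [ 0.4439 -0.3472  0.0318]
brk 99 ((627.4949951171875, -304.5698547363281), (25.774890899658203, 43.845802307128906), 81.29342651367188) z95 [0.0206 0.0304] mean [ 0.6279 -0.3049  0.0206]
servo 167 ((446.0533752441406, -353.722412109375), (20.218647003173828, 58.406883239746094), 86.43415069580078) z95 [0.0328 0.0383] mean [ 0.4491 -0.3554  0.0303]
box 853 ((569.7093505859375, -102.19682312011719), (232.70108032226562, 154.446044921875), 88.49878692626953) z95 [0.0646 0.0713] mean [ 0.5573 -0.0885  0.0641]
tray 503 ((488.01739501953125, 258.03778076171875), (129.55926513671875, 203.33840942382812), 15.098748207092285) z95 [0.017  0.0408] mean [0.4909 0.2539 0.0206]
0.00024763969969998634 table
```

View pics/crop1.png

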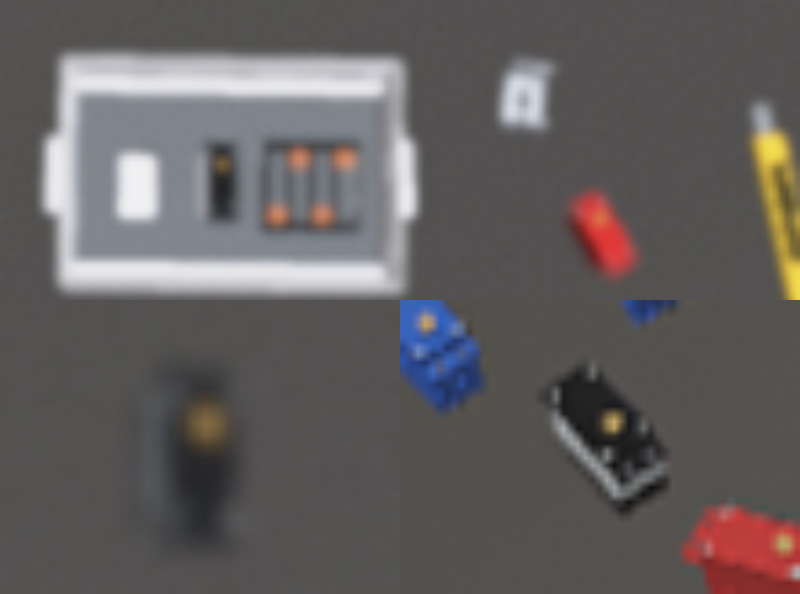

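The crop confirms it: the black body with aluminium side and brass shaft is the loose servo, about 1–3° off world x. I'll move above it.

```bash
python3 -m inch '[2.27,2.62,0.4,0,0,-1.96,2.27,2.62,0.4,0,0,-1.96,2.27,2.62,0.4,0,0,-1.96,2.27,2.62,0.4,0,0,-1.96,2.27,2.62,0.4,0,0,-1.96]' -0.1
python3 -m inch '[2.27,2.62,0,0,0,-1.96,2.27,2.62,0,0,0,-1.96,2.27,2.62,0,0,0,-1.96,2.27,2.62,0,0,0,-1.96,2.27,2.62,0,0,0,-1.96]'
python3 -m inch '[0,0,0,0,0,0,0,0,0,0,0,0,0,0,0,0,0,0]'
python3 - <<'E'
from h import *
c=cap('wrist');save(c,'w1');np.save('w1.npy',c,allow_pickle=True);print(read_state()['tool_rot'],c['f'],c['c2w'],pix(c,np.array([.445,-.35,.036])))
E
```

```text
t: 0.62
tcp_pos: [0.332, -0.48, 0.2346]
tool_rot: [-0.0, 0.996, 0.084, -0.0]
ft_force: [0.4, 0.0, 0.5]
width: 0.0669
finger_force: 0.0
t: 1.03
tcp_pos: [0.4456, -0.3489, 0.2346]
tool_rot: [0.0, 1.0, -0.001, 0.0]
ft_force: [-0.5, -1.4, -0.7]
width: 0.0521
finger_force: 0.0
t: 1.28
tcp_pos: [0.4446, -0.3505, 0.2345]
tool_rot: [0.0, 1.0, 0.0, -0.0]
ft_force: [0.4, -0.9, 1.8]
width: 0.0521
finger_force: 0.0
[ 4.18020868e-05  9.99999895e-01 -3.78925094e-04 -2.55413323e-04] 309.40810898182866 [[ 5.78582015e-04  9.72268838e-01  2.33865285e-01  5.11071832e-01]
 [-9.99999463e-01  7.63689229e-04 -7.00957114e-04 -3.51216495e-01]
 [-8.60119158e-04 -2.33864754e-01  9.72268758e-01  4.04433509e-01]
 [ 0.00000000e+00  0.00000000e+00  0.00000000e+00  1.00000000e+00]] (np.float64(319.87626426652463), np.float64(180.86043740471132))
```

View pics/w1.png

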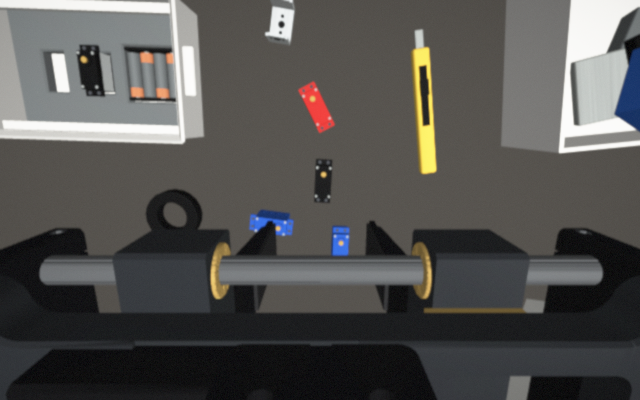

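The wrist view shows the black servo at (323,180), its long axis about 2° off vertical. Red is at (315,107), blues at (271,222) and (341,240), and the bracket at (281,20). I'll measure the servo.

Run:
```python
from h import *
c=np.load('w1.npy',allow_pickle=True).item();P=cloud(c)
m=np.zeros((400,640),np.uint8);m[150:210,305:342]=1
g=c['image'].max(2);print(np.median(g[150:210,305:308]))
for k,mm in [('dark',m&(g<40)),('high',m&(P[...,2]>.015))]:
    v,u=np.nonzero(mm);p=P[v,u];print(k,len(v),cv2.minAreaRect((p[:,:2]*1000).astype(np.float32)),np.percentile(p[:,2],[50,90]),p.mean(0))
b=c['image'].astype(int);mm=(m>0)&(b[...,0]-b[...,2]>50);v,u=np.nonzero(mm);print('boss',P[v,u].mean(0))
# two-view height: top camera brass pixel vs wrist
t=cap('top');b=t['image'].astype(int);M=np.zeros((400,640),bool);M[226:250,410:424]=1;M&=(b[...,0]-b[...,2]>25);vt,ut=np.nonzero(M)
o1,d1=ray(c,u.mean(),v.mean());print(len(vt))
if len(vt):
    o2,d2=ray(t,ut.mean(),vt.mean());s=np.linalg.lstsq(np.c_[d1,-d2],o2-o1,rcond=None)[0];print(o1+s[0]*d1,o2+s[1]*d2)
```

```text
88.0
dark 373 ((443.3528137207031, -353.19970703125), (17.139320373535156, 49.86042022705078), 87.04859161376953) [0.03599519 0.03717363] [ 0.4435654  -0.35327969  0.03557877]
high 723 ((463.66156005859375, -354.0189514160156), (19.978179931640625, 94.45761108398438), 87.3370361328125) [0.03588527 0.03790334] [ 0.44582341 -0.35302201  0.0403584 ]
boss [ 0.45362023 -0.35395011  0.03904634]
0
```

```bash
python3 -m inch '[-0.1,-0.25,-3.5,0,0,-3,0,0,-3.5,0,0,0,0,0,-3.5,0,0,0,0,0,-3.5,0,0,0,0,0,-3.0,0,0,0]'
python3 -m inch '[0,0,-2.5,0,0,0,0,0,-1.5,0,0,0,0,0,-0.75,0,0,0,0,0,0,0,0,0]'
python3 -m inch '[0,0,0,0,0,0,0,0,0,0,0,0,0,0,0,0,0,0,0,0,0,0,0,0,0,0,0,0,0,0]' 1 20
```

```text
t: 1.8
tcp_pos: [0.4422, -0.3535, 0.0622]
tool_rot: [-0.0, 1.0, -0.027, -0.001]
ft_force: [-0.4, 0.8, -0.5]
width: 0.0523
finger_force: 0.0
t: 2.13
tcp_pos: [0.442, -0.3527, 0.015]
tool_rot: [-0.001, 1.0, -0.027, -0.002]
ft_force: [-0.4, 0.3, 0.5]
width: 0.0522
finger_force: 0.0
t: 2.55
tcp_pos: [0.4444, -0.3534, 0.0183]
tool_rot: [0.001, 1.0, -0.026, 0.001]
ft_force: [-0.1, 0.3, 0.4]
width: 0.0244
finger_force: 0.0
```

```bash
python3 -m inch '[0,0,0,0,0,0,0,0,0,0,0,0,0,0,0,0,0,0]'
python3 -m inch '[0,0,2,0,0,0,0,0,4,0,0,0,0,0,4,0,0,0,0.6,2,4,0,0,0,1.5,3.8,2,0,0,0]'
python3 -m inch '[1.5,3.8,2,0,0,0,1.5,3.8,0,0,0,0.3,1.5,3.8,0,0,0,0.5,1.5,3.8,0,0,0,0.5,1.5,3.8,0,0,0,0.4]'
python3 -m inch '[1.5,3.8,0,0,0,0,1.5,2.7,0,0,0,0,0,0,0,0,0,0,0,0,0,0,0,0,0,0,0,0,0,0]'
python3 - <<'E'
from h import *
c=cap('wrist');save(c,'w2');np.save('w2.npy',c,allow_pickle=True);print(pix(c,np.array([.57,-.04,.018])))
E
```

```text
t: 2.8
tcp_pos: [0.4443, -0.3532, 0.018]
tool_rot: [0.0, 1.0, -0.026, 0.0]
ft_force: [-0.3, 0.7, 4.7]
width: 0.0197
finger_force: 20.0
t: 3.22
tcp_pos: [0.4642, -0.3027, 0.178]
tool_rot: [0.003, 1.0, -0.029, 0.003]
ft_force: [1.1, 0.1, -0.2]
width: 0.02
finger_force: 20.0
t: 3.63
tcp_pos: [0.537, -0.1108, 0.1905]
tool_rot: [-0.0, 1.0, -0.011, 0.0]
ft_force: [1.6, -1.0, 0.1]
width: 0.02
finger_force: 20.0
t: 4.05
tcp_pos: [0.5664, -0.0478, 0.1901]
tool_rot: [0.0, 1.0, -0.011, -0.001]
ft_force: [0.3, -0.2, -1.0]
width: 0.0199
finger_force: 20.0
(np.float64(313.18765906304685), np.float64(182.2836277241563))
```

View pics/w2.png

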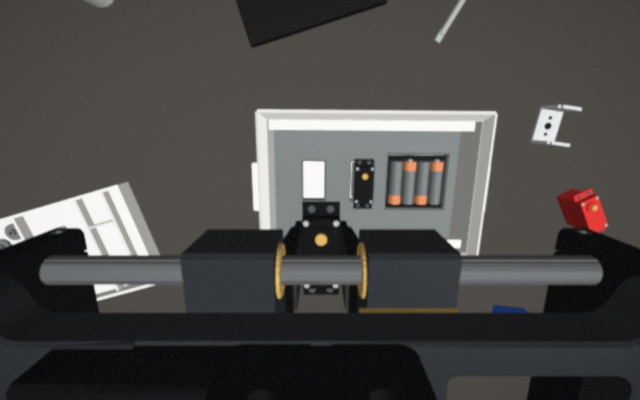

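The cavity's white floor is at (314,180), the packed servo at (363,183) and the battery at (417,180). The held servo is at about (321,245), square in the grip.

Run:
```python
from h import *
c=np.load('w2.npy',allow_pickle=True).item();P=cloud(c);g=c['image'].min(2).astype(int)
print('cam',c['c2w'][:3,3],read_state()['tcp_pos'])
m=np.zeros((400,640),np.uint8);m[150:205,295:335]=1
m&=(g>170).astype(np.uint8);v,u=np.nonzero(m);print('patch px',cv2.minAreaRect(np.c_[u,v].astype(np.float32)),np.median(P[v,u,2]))
e=[np.percentile(u,.5)-.5,np.percentile(u,99.5)+.5,v.min()-.5,v.max()+.5]
um,vm=(e[0]+e[1])/2,(e[2]+e[3])/2
for z in(.004,.016,.018): print(z,'y',[onz(c,x,vm,z)[1].round(4) for x in e[:2]],'x',[onz(c,um,y,z)[0].round(4) for y in e[2:]])
# insert grey plane height, rim
q=P[135:150,290:450].reshape(-1,3);print('insert z',np.median(q[:,2]))
R_=(P[...,2]>.064)&(P[...,2]<.076)&(g>120);R_[235:]=0;R_[:,:250]=0;R_[:,500:]=0
p=P[R_];print('rim',len(p),cv2.minAreaRect((p[:,:2]*1000).astype(np.float32)),np.percentile(p[:,2],[5,50,95]))
for n,(u0,u1,v0,v1) in dict(pk=(350,376,154,212),bat=(384,450,150,213)).items():
    mm=np.zeros((400,640),bool);mm[v0:v1,u0:u1]=1;mm&=P[...,2]>(.034 if n=='pk' else .02);p=P[mm];print(n,cv2.minAreaRect((p[:,:2]*1000).astype(np.float32)),np.median(p[:,2]))
# held servo
mm=np.zeros((400,640),bool);mm[195:232,285:358]=1;mm&=(P[...,2]>.17)&(P[...,2]<.235);p=P[mm];print('held',cv2.minAreaRect((p[:,:2]*1000).astype(np.float32)),np.percentile(p[:,2],[5,50,95]),p[:,0].max())
b=c['image'].astype(int);M=np.zeros((400,640),bool);M[225:255,305:340]=1;M&=b[...,0]-b[...,2]>60;print('boss',P[M].mean(0),M.sum())
M=np.zeros((400,640),bool);M[165:190,355:375]=1;M&=b[...,0]-b[...,2]>60;print('bosspk',P[M].mean(0),M.sum())
```

```text
cam [ 0.63298178 -0.05004754  0.36003243] [ 0.56635491 -0.0483733   0.19025079]
patch px ((313.5, 179.0), (36.0, 21.0), 90.0) 0.004173550414182575
0.004 y [np.float64(-0.0272), np.float64(-0.0529)] x [np.float64(0.5928), np.float64(0.5492)]
0.016 y [np.float64(-0.028), np.float64(-0.0528)] x [np.float64(0.5942), np.float64(0.552)]
0.018 y [np.float64(-0.0281), np.float64(-0.0528)] x [np.float64(0.5944), np.float64(0.5524)]
insert z 0.017996299206186922
rim 4143 ((585.1859130859375, -97.95317840576172), (220.22979736328125, 118.86717224121094), 87.91272735595703) [0.06451958 0.06861715 0.07105736]
pk ((592.1046142578125, -85.46310424804688), (101.94696044921875, 36.16133117675781), 21.375320434570312) 0.040080596020105
bat ((580.0187377929688, -114.98040771484375), (153.5868682861328, 67.05615997314453), 74.38336944580078) 0.021062627407623657
held ((585.184326171875, -48.78486633300781), (33.783512115478516, 15.954241752624512), 88.54878997802734) [0.19832146 0.20292681 0.20927276] 0.5933667652098766
boss [ 0.57606372 -0.04869646  0.21189362] 125
bosspk [ 0.57990387 -0.09401197  0.04371088] 35
```

```bash
python3 -m inch '[0.52,0.83,0,0,0,-0.4,0,0,-3.5,0,0,0,0,0,-3.5,0,0,0,0,0,-3.5,0,0,0,0,0,-2.5,0,0,0]'
python3 -m inch '[0,0,-1.0,0,0,0,0,0,-0.3,0,0,0,0,0,0,0,0,0,0,0,0,0,0,0]'
python3 - <<'E'
from h import *
c=cap('wrist');save(c,'w3');print(read_state()['tcp_pos'])
E
```

```text
t: 4.52
tcp_pos: [0.5705, -0.0399, 0.0577]
tool_rot: [-0.0, 1.0, -0.016, -0.001]
ft_force: [-0.3, 0.2, -1.2]
width: 0.0199
finger_force: 20.0
t: 4.85
tcp_pos: [0.5737, -0.04, 0.0498]
tool_rot: [0.0, 1.0, -0.015, 0.002]
ft_force: [-1.0, 0.1, -0.5]
width: 0.0198
finger_force: 20.0
[ 0.57399405 -0.03997084  0.05028495]
```

View pics/w3.png

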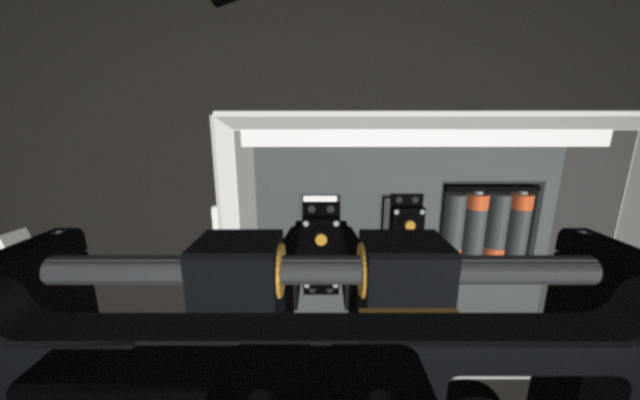

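The servo is held over the cavity; the white floor strip at (321,198) shows ahead of its ear and lines up sideways. I'll let the arm settle and check x.

```bash
python3 -m inch '[0,0,0,0,0,0,0,0,0,0,0,0,0,0,0,0,0,0]'
python3 - <<'E'
from h import *
c=cap('wrist');P=cloud(c);g=c['image'].min(2).astype(int);print(read_state()['tcp_pos'],read_state()['tool_rot'],c['c2w'][:3,3])
m=np.zeros((400,640),bool);m[190:206,298:346]=1;m&=g>150;v,u=np.nonzero(m);print(u.min(),u.max(),v.min(),v.max())
for z in(.016,.018): print(onz(c,321,v.min()-.5,z))
print(onz(c,u.min()-.5,v.mean(),.016)[1],onz(c,u.max()+.5,v.mean(),.016)[1])
b=c['image'].astype(int);M=np.zeros((400,640),bool);M[225:255,305:340]=1;M&=b[...,0]-b[...,2]>60;print('boss',P[M].mean(0),M.sum())
M=np.zeros((400,640),bool);M[212:235,400:420]=1;M&=b[...,0]-b[...,2]>60;print('bosspk',P[M].mean(0),M.sum())
E
```

```text
t: 5.15
tcp_pos: [0.5728, -0.0396, 0.0489]
tool_rot: [0.0, 1.0, -0.015, 0.001]
ft_force: [-1.1, -0.4, 0.0]
width: 0.0198
finger_force: 20.0
[ 0.57262115 -0.03957506  0.04866213] [ 1.03285710e-04  9.99887657e-01 -1.49687453e-02  7.74256075e-04] [ 0.63881539 -0.04229027  0.21908187]
303 337 194 201
[ 0.59435039 -0.04104079  0.016     ]
[ 0.59478829 -0.04105309  0.018     ]
-0.028488147995260962 -0.05206890372774753
boss [ 0.58383944 -0.04049877  0.074443  ] 121
bosspk [ 0.57994993 -0.09413072  0.0436076 ] 90
```

```bash
python3 -m inch '[-0.18,0,-0.5,0,0,0,0,0,-0.5,0,0,0,0,0,-0.3,0,0,0,0,0,0,0,0,0]'
python3 -m inch '[0,0,-0.3,0,0,0,0,0,-0.3,0,0,0,0,0,-0.3,0,0,0,0,0,-0.3,0,0,0,0,0,-0.15,0,0,0]'
python3 -m inch '[0,0,0,0,0,0,0,0,0,0,0,0,0,0,0,0,0,0]'
```

```text
t: 5.53
tcp_pos: [0.5699, -0.0394, 0.0337]
tool_rot: [-0.0, 1.0, -0.015, -0.0]
ft_force: [1.1, -0.5, -2.0]
width: 0.0197
finger_force: 20.0
t: 5.95
tcp_pos: [0.5701, -0.0394, 0.0219]
tool_rot: [-0.0, 1.0, -0.015, -0.001]
ft_force: [-6.2, 1.6, 13.8]
width: 0.0199
finger_force: 20.0
t: 6.2
tcp_pos: [0.5701, -0.0394, 0.0219]
tool_rot: [-0.0, 1.0, -0.015, -0.0]
ft_force: [-2.5, 0.9, 5.1]
width: 0.0201
finger_force: 20.0
```

```bash
python3 -m inch '[0,0,0,0,0,0,0,0,0,0,0,0,0,0,0,0,0,0,0,0,0,0,0,0]' 0.1
python3 -m inch '[0,0,2,0,0,0,0,0,4,0,0,0,0,0,4,0,0,0,0,0,4,0,0,0,0,0,3,0,0,0]'
python3 -m inch '[0,0,0,0,0,0,0,0,0,0,0,0]'
python3 - <<'E'
from h import *
c=cap('wrist');P=cloud(c);save(c,'w4');np.save('w4.npy',c,allow_pickle=True);print(read_state()['tcp_pos'])
b=c['image'].astype(int);g=b.max(2)
M=(b[...,0]-b[...,2]>60)&(P[...,2]>.038)&(P[...,2]<.05);n,l,s,ce=cv2.connectedComponentsWithStats(M.astype(np.uint8))
for i in range(1,n):
    if s[i,4]>10: print('boss',s[i],P[l==i].mean(0))
M=(P[...,2]>.034)&(P[...,2]<.047)&(g<70);n,l,s,ce=cv2.connectedComponentsWithStats(M.astype(np.uint8))
for i in range(1,n):
    if s[i,4]>100: print('top',s[i],cv2.minAreaRect((P[l==i][:,:2]*1000).astype(np.float32)),np.percentile(P[l==i][:,2],[10,50,90]))
E
python3 -m inch '[-0.9,3.3,1,0,0,1.8,-0.9,3.3,0.5,0,0,1.8,-0.9,3.3,0.5,0,0,1.8,-0.9,3.3,0.5,0,0,1.8,-0.9,3.3,0.5,0,0,1.8]'
python3 -m inch '[-0.9,3.3,0,0,0,1.8,-0.9,3.3,0,0,0,1.8,-0.9,3.3,0,0,0,1.8,-0.9,3.3,0,0,0,1.8,0,0,0,0,0,0]'
python3 -m inch '[0,0,0,0,0,0,0,0,0,0,0,0]'
python3 - <<'E'
from h import *
c=cap('wrist');save(c,'w5');np.save('w5.npy',c,allow_pickle=True);print(read_state()['tcp_pos'])
E
```

```text
t: 6.53
tcp_pos: [0.5702, -0.0395, 0.021]
tool_rot: [-0.0, 1.0, -0.015, -0.0]
ft_force: [0.6, -0.2, -0.4]
width: 0.0403
finger_force: 0.0
t: 6.95
tcp_pos: [0.5712, -0.0396, 0.195]
tool_rot: [0.0, 1.0, -0.015, 0.002]
ft_force: [0.5, -0.1, -0.2]
width: 0.0429
finger_force: 0.0
t: 7.12
tcp_pos: [0.5718, -0.0398, 0.1942]
tool_rot: [0.0, 1.0, -0.015, 0.003]
ft_force: [0.2, 0.3, -0.7]
width: 0.0425
finger_force: 0.0
[ 0.57037617 -0.03952488  0.19152319]
boss [369 179   6   6  32] [ 0.57945884 -0.0940066   0.04364626]
boss [318 180   6   7  32] [ 0.57922863 -0.04012841  0.04344893]
boss [591 205  11  11  64] [ 0.53972403 -0.34022726  0.03899332]
top [360 169  20  42 594] ((568.7093505859375, -92.9088134765625), (19.400815963745117, 45.57822799682617), 87.84518432617188) [0.0387046  0.04004668 0.04130912]
top [311 170  19  44 527] ((567.8207397460938, -40.33906936645508), (19.50228500366211, 47.79050064086914), 84.36734008789062) [0.03891604 0.04010318 0.04150564]
t: 7.58
tcp_pos: [0.5232, 0.1266, 0.2183]
tool_rot: [0.0, 0.998, 0.064, -0.003]
ft_force: [0.3, -0.1, 1.0]
width: 0.043
finger_force: 0.0
t: 8.0
tcp_pos: [0.4862, 0.2614, 0.2181]
tool_rot: [-0.0, 0.992, 0.129, -0.003]
ft_force: [-0.6, -0.3, 0.5]
width: 0.043
finger_force: 0.0
t: 8.17
tcp_pos: [0.4884, 0.2569, 0.219]
tool_rot: [0.001, 0.992, 0.126, -0.002]
ft_force: [-0.1, -0.3, -0.3]
width: 0.0428
finger_force: 0.0
[0.48885069 0.25647593 0.21948708]
```

View pics/w5.png

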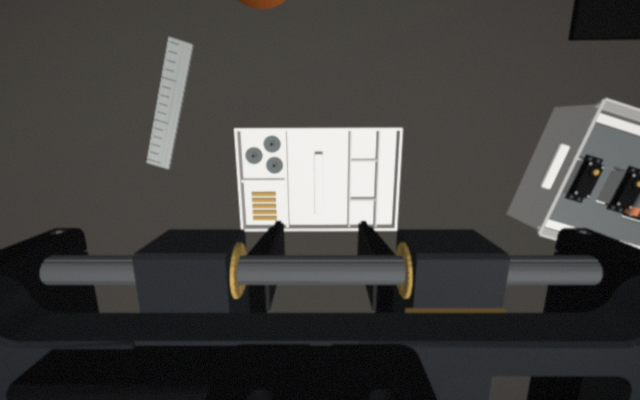

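Both servos now stand at the same height. The wrist view shows the tray with its handle at (319,183), the bracket compartment at (363,179), and standoffs and horns on the left at (264,180), so the compartment half faces the box.

Run:
```python
from h import *
c=np.load('w5.npy',allow_pickle=True).item();P=cloud(c);g=c['image'].min(2)
M=np.zeros((400,640),bool);M[110:225,222:415]=1;M&=g>110
v,u=np.nonzero(M);p=np.array([onz(c,a,b,.02)[:2] for a,b in zip(u,v)]);print('px',cv2.minAreaRect((p*1000).astype(np.float32)))
q=P[M];q=q[(q[:,2]>.014)&(q[:,2]<.024)];print('rim',cv2.minAreaRect((q[:,:2]*1000).astype(np.float32)),np.percentile(q[:,2],[5,50,95]))
H=np.zeros((400,640),bool);H[140:222,300:338]=1;H&=(P[...,2]>.037)&(P[...,2]<.05);q=P[H];print('handle',len(q),cv2.minAreaRect((q[:,:2]*1000).astype(np.float32)),np.percentile(q[:,2],[10,50,90]),q.mean(0))
# box inside: handle height two views: top camera
t=cap('top');T=cloud(t);H=np.zeros((400,640),bool);H[200:262,205:278]=1;H&=T[...,2]>.036;q=T[H];print('top handle',len(q),cv2.minAreaRect((q[:,:2]*1000).astype(np.float32)),np.median(q[:,2]))
```

```text
px ((491.7366027832031, 259.8081970214844), (118.23326873779297, 198.47962951660156), 14.498671531677246)
rim ((489.7597961425781, 259.6768798828125), (118.92498016357422, 196.4650421142578), 14.832022666931152) [0.01424564 0.01851527 0.02101978]
handle 546 ((486.79608154296875, 258.7580261230469), (69.64382934570312, 9.363293647766113), 14.535840034484863) [0.04102795 0.04199109 0.04289026] [0.48758983 0.25886845 0.04195135]
top handle 2351 ((414.48114013671875, 159.58175659179688), (271.5221252441406, 149.0672149658203), 46.153438568115234) 0.5475279106031957
```

```bash
python3 -m inch '[-0.2,0.23,-3,0,0,0,0,0,-3.5,0,0,0,0,0,-3.5,0,0,0,0,0,-3.5,0,0,0,0,0,-2.5,0,0,0]'
python3 -m inch '[0,0,-2,0,0,0,0,0,-1.5,0,0,0,0,0,-0.5,0,0,0,0,0,0,0,0,0,0,0,0,0,0,0]'
```

```text
t: 8.68
tcp_pos: [0.486, 0.2577, 0.0577]
tool_rot: [0.001, 0.992, 0.125, -0.002]
ft_force: [0.4, 0.7, 0.2]
width: 0.0427
finger_force: 0.0
t: 9.1
tcp_pos: [0.4879, 0.2593, 0.0218]
tool_rot: [-0.0, 0.992, 0.125, 0.0]
ft_force: [0.5, 0.9, 0.5]
width: 0.0429
finger_force: 0.0
```

```bash
python3 -m inch '[0,0,-0.2,0,0,0,0,0,0,0,0,0,0,0,0,0,0,0,0,0,0,0,0,0,0,0,0,0,0,0]' 1 45
python3 -m inch '[0,0,0,0,0,0,0,0,0,0,0,0,0,0,0,0,0,0]'
python3 -m inch '[0,0,1,0,0,0,0,0,2,0,0,0,0,0,3,0,0,0,0,0,3,0,0,0,0,0,3,0,0,0]'
python3 -m inch '[0,0,2,0,0,0,0,0,0,0,0,0,0,0,0,0,0,0]'
```

```text
t: 9.52
tcp_pos: [0.4876, 0.26, 0.0198]
tool_rot: [-0.0, 0.992, 0.126, 0.0]
ft_force: [0.3, 0.2, -0.6]
width: 0.0149
finger_force: 0.0
t: 9.77
tcp_pos: [0.4874, 0.2598, 0.0196]
tool_rot: [0.0, 0.992, 0.126, 0.0]
ft_force: [-1.3, 0.3, 2.0]
width: 0.0097
finger_force: 45.0
t: 10.18
tcp_pos: [0.4864, 0.2596, 0.14]
tool_rot: [0.0, 0.992, 0.126, -0.001]
ft_force: [0.9, 0.4, -2.4]
width: 0.0097
finger_force: 45.0
t: 10.43
tcp_pos: [0.4877, 0.26, 0.1602]
tool_rot: [-0.0, 0.992, 0.126, 0.001]
ft_force: [-0.5, 0.3, -2.7]
width: 0.0097
finger_force: 45.0
```

Run:
```python
from h import *
for n in('w2','w4','w1'):
    c=np.load(n+'.npy',allow_pickle=True).item();P=cloud(c);g=c['image'].min(2)
    M=(abs(P[...,2]-.048)<.0025)&(g>150)&(P[...,0]>.48)&(P[...,0]<.66)&(P[...,1]>-.22)&(P[...,1]<.02)
    k,l,s,_=cv2.connectedComponentsWithStats(M.astype(np.uint8))
    for i in range(1,k):
        if s[i,4]<150: continue
        v,u=np.nonzero(l==i);p=P[v,u];print(n,s[i],cv2.minAreaRect((p[:,:2]*1000).astype(np.float32)),np.median(p[:,2]))
    # rim top, outer edges
    M=(abs(P[...,2]-.070)<.002)&(g>100)&(P[...,0]>.47)&(P[...,0]<.67)&(P[...,1]>-.24)&(P[...,1]<.04);M[230:]=0
    p=P[M];print(' rim',p.min(0),p.max(0))
    for lab,mm in(('+x',p[:,0]>.63),('-x',p[:,0]<.51),('+y',p[:,1]>0),('-y',p[:,1]<-.195)):
        q=p[mm]
        if len(q)>20:
            L=cv2.fitLine(q[:,:2].astype(np.float32),cv2.DIST_HUBER,0,.001,.001).ravel();print('  ',lab,len(q),np.degrees(np.arctan2(L[1],L[0])),L[2:])
s=cap('scene');Q=cloud(s);np.save('sc1.npy',s,allow_pickle=True)
M=(abs(Q[...,2]-.048)<.003)&(s['image'].min(2)>150)&(Q[...,0]>.48)&(Q[...,0]<.66)&(Q[...,1]>-.22)&(Q[...,1]<.02)
k,l,st,_=cv2.connectedComponentsWithStats(M.astype(np.uint8))
for i in range(1,k):
    if st[i,4]>40:p=Q[l==i];print('sc',st[i],cv2.minAreaRect((p[:,:2]*1000).astype(np.float32)))
```

```text
w2 [ 268  120  208   12 1926] ((630.7798461914062, -99.54647064208984), (203.04393005371094, 9.537141799926758), 88.4246597290039) 0.048063605061194475
 rim [ 0.52861382 -0.20899389  0.06800159] [0.6469045  0.01328989 0.0719651 ]
   +x 1313 88.41912 [ 0.64211535 -0.09289626]
   +y 613 -2.15216 [0.5973427  0.00890795]
   -y 670 -1.4162652 [ 0.58927524 -0.20480374]
w4 [ 277  127  204   18 1996] ((630.2215576171875, -99.35677337646484), (16.558917999267578, 202.702392578125), 0.20738491415977478) 0.04802882628555161
w4 [284 242  74  10 672] ((509.55731201171875, -38.26399230957031), (79.81997680664062, 10.257087707519531), 88.27471160888672) 0.048060995743962914
 rim [ 0.53213752 -0.20976754  0.06800058] [0.64733565 0.01324062 0.07197273]
   +x 1368 88.28253 [ 0.6423851  -0.07714953]
   +y 561 -1.8543373 [0.61926943 0.00806025]
   -y 623 -1.0220153 [ 0.59549177 -0.20521662]
w1 [   0    0  169   14 1713] ((630.5328369140625, -107.32360076904297), (173.86221313476562, 10.113241195678711), 88.30323028564453) 0.04830007686214716
w1 [   0  100  179   35 1519] ((508.2212219238281, -91.00157165527344), (197.8513641357422, 30.341197967529297), 81.7623062133789) 0.048294392994774615
 rim [ 0.49178581 -0.20931444  0.068008  ] [ 0.62795675 -0.00994116  0.07199655]
   -x 872 88.5583 [ 0.49686792 -0.10641997]
   -y 574 -2.2099924 [ 0.5602986  -0.20521013]
sc [253 189  68  39 202] ((537.2667236328125, -92.95623779296875), (198.6197052001953, 70.21656036376953), 87.75642395019531)
```

```bash
python3 -m inch '[0.4,-1.8,0,0,0,-1.6,0.82,-3.58,0,0,0,-1.6,0.82,-3.58,0,0,0,-1.6,0.82,-3.58,0,0,0,-1.6,0.82,-3.58,0,0,0,-1.6]'
python3 -m inch '[0.82,-3.58,0,0,0,-1.6,0.82,-3.58,0,0,0,-1.6,0.82,-3.58,0,0,0,-1.6,0.82,-3.58,0,0,0,-1.6,0.82,-3.58,0,0,0,-1.6]'
python3 -m inch '[0.46,-1.78,0,0,0,0,0,0,0,0,0,0,0,0,0,0,0,0,0,0,0,0,0,0,0,0,0,0,0,0]'
python3 -m inch '[0,0,0,0,0,0,0,0,0,0,0,0,0,0,0,0,0,0]'
python3 - <<'E'
from h import *
s=read_state();print(s['tcp_pos'],s['tool_rot'])
c=cap('wrist');P=cloud(c);save(c,'w6');np.save('w6.npy',c,allow_pickle=True)
g=c['image'].min(2)
H=(P[...,2]>.17)&(P[...,2]<.2)&(g>90);H[228:]=0;q=P[H];print('handle',len(q),cv2.minAreaRect((q[:,:2]*1000).astype(np.float32)),np.percentile(q[:,2],[5,50,95]))
H=(abs(P[...,2]-.158)<.008)&(g>90);H[228:]=0;q=P[H];print('rim',len(q),cv2.minAreaRect((q[:,:2]*1000).astype(np.float32)),np.percentile(q[:,2],[5,50,95]))
A=np.c_[q[:,:2],np.ones(len(q))];print('rim tilt deg',np.degrees(np.linalg.lstsq(A,q[:,2],rcond=None)[0][:2]))
E
```

```text
t: 10.9
tcp_pos: [0.5222, 0.097, 0.1558]
tool_rot: [0.0, 0.998, 0.056, -0.003]
ft_force: [0.6, 0.2, -2.1]
width: 0.0097
finger_force: 45.0
t: 11.32
tcp_pos: [0.5632, -0.0818, 0.1557]
tool_rot: [-0.001, 1.0, -0.014, -0.003]
ft_force: [0.1, 0.4, -2.0]
width: 0.0096
finger_force: 45.0
t: 11.73
tcp_pos: [0.5687, -0.0969, 0.1578]
tool_rot: [-0.0, 1.0, -0.013, -0.001]
ft_force: [-0.3, 0.5, -1.8]
width: 0.0099
finger_force: 45.0
t: 11.98
tcp_pos: [0.5697, -0.0974, 0.1593]
tool_rot: [-0.0, 1.0, -0.013, 0.0]
ft_force: [-0.6, -1.0, -1.7]
width: 0.0098
finger_force: 45.0
[ 0.56965091 -0.09742111  0.15933715] [-1.05010438e-05  9.99920124e-01 -1.26386089e-02  1.07077994e-04]
handle 772 ((595.0330200195312, -98.5849838256836), (9.768187522888184, 18.40253257751465), 88.78152465820312) [0.17687839 0.18158886 0.18264191]
rim 6208 ((604.1083984375, -98.59525299072266), (197.5922393798828, 55.93419647216797), 88.75409698486328) [0.15176653 0.15872068 0.16060285]
rim tilt deg [ 5.01332483 -0.03998449]
```

View pics/w6.png

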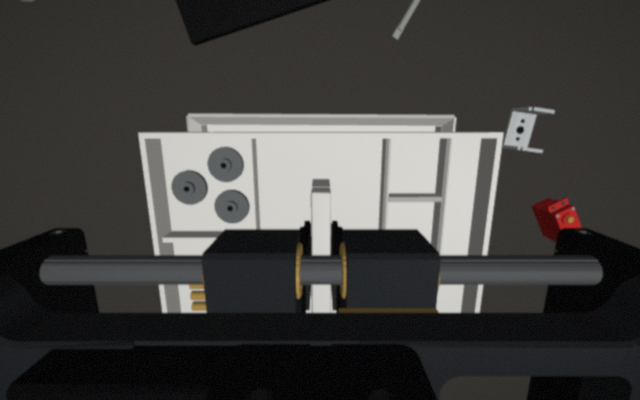

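The tray is centred over the box and visually level, with its rim corners at about (140,133) and (502,133). The box's far rim is behind it, and the compartment is at (412,215). I'll lower it to just above the rim.

```bash
python3 - <<'E'
from h import *
c=np.load('w6.npy',allow_pickle=True).item();P=cloud(c)
L=P[136:225,100:560].reshape(-1,3);L=L[(L[:,2]>.1575)&(L[:,2]<.1645)]
for y0,y1 in((-.203,-.19),(-.005,.006)):
    q=L[(L[:,1]>y0)&(L[:,1]<y1)];print(len(q),[ (round(a,3),np.percentile(q[(q[:,0]>a)&(q[:,0]<a+.01),2],90).round(4)) for a in np.arange(.58,.63,.01) if ((q[:,0]>a)&(q[:,0]<a+.01)).sum()>5])
E
python3 -m inch '[0,0.05,-1.5,0,0,-0.3,0,0,-2,0,0,0,0,0,-1.5,0,0,0,0,0,-0.8,0,0,0,0,0,0,0,0,0]'
python3 -m inch '[0,0,0,0,0,0,0,0,0,0,0,0,0,0,0,0,0,0,0,0,0,0,0,0]'
```

```text
675 [(np.float64(0.58), np.float64(0.16)), (np.float64(0.59), np.float64(0.1602)), (np.float64(0.6), np.float64(0.1604)), (np.float64(0.61), np.float64(0.1605)), (np.float64(0.62), np.float64(0.1605))]
679 [(np.float64(0.58), np.float64(0.1606)), (np.float64(0.59), np.float64(0.1606)), (np.float64(0.6), np.float64(0.1605)), (np.float64(0.61), np.float64(0.1607)), (np.float64(0.62), np.float64(0.1606)), (np.float64(0.63), np.float64(0.1603))]
t: 12.45
tcp_pos: [0.568, -0.0971, 0.0988]
tool_rot: [-0.001, 1.0, -0.016, -0.002]
ft_force: [-0.2, -0.5, -3.2]
width: 0.0101
finger_force: 45.0
t: 12.78
tcp_pos: [0.5705, -0.0979, 0.1026]
tool_rot: [0.0, 1.0, -0.016, 0.001]
ft_force: [-0.1, 0.6, -1.4]
width: 0.0097
finger_force: 45.0
```

```bash
python3 -m inch '[-0.05,0,-0.6,0,0,0,0,0,-0.6,0,0,0,0,0,-0.5,0,0,0,0,0,-0.5,0,0,0,0,0,0,0,0,0]'
python3 -m inch '[0,0,-0.4,0,0,0,0,0,-0.4,0,0,0,0,0,-0.25,0,0,0,0,0,-0.15,0,0,0,0,0,0,0,0,0]'
```

```text
t: 13.2
tcp_pos: [0.5679, -0.0974, 0.0773]
tool_rot: [-0.0, 1.0, -0.016, -0.002]
ft_force: [-0.7, 0.8, -1.4]
width: 0.0096
finger_force: 45.0
t: 13.62
tcp_pos: [0.5692, -0.0977, 0.0676]
tool_rot: [-0.0, 1.0, -0.016, -0.0]
ft_force: [-1.5, -0.0, 1.6]
width: 0.0097
finger_force: 45.0
```

```bash
python3 -m inch '[0,0,-0.1,0,0,0,0,0,0,0,0,0,0,0,0,0,0,0]'
python3 -m inch '[0,0,0,0,0,0,0,0,0,0,0,0,0,0,0,0,0,0,0,0,0,0,0,0,0,0,0,0,0,0]' 0.1
python3 -m inch '[0,0,2,0,0,0,0,0,4,0,0,0,0,0,4,0,0,0,0,0,4,0,0,0,0,0,2,0,0,0]'
python3 -m inch '[0,0,0,0,0,0,0,0,0,0,0,0]' -0.5
python3 - <<'E'
from h import *
s=read_state();print(s['tcp_pos'],s['tool_rot'])
c=cap('wrist');P=cloud(c);save(c,'w7');np.save('w7.npy',c,allow_pickle=True)
g=c['image'].min(2)
H=(P[...,2]>.086)&(P[...,2]<.096)&(g>90);H[228:]=0;q=P[H];print('handle',len(q),cv2.minAreaRect((q[:,:2]*1000).astype(np.float32)),np.median(q[:,2]))
for y0,y1 in((-.197,-.19),(-.007,-.001)):
    m=(P[...,1]>y0)&(P[...,1]<y1)&(abs(P[...,2]-.0675)<.0055);m[228:]=0;q=P[m];print([(a,np.median(q[(q[:,0]>a)&(q[:,0]<a+.02),2]).round(4)) for a in(.52,.54,.56,.58,.6,.62) if ((q[:,0]>a)&(q[:,0]<a+.02)).sum()>5])
def plane(y0,y1):
    m=(P[...,1]>y0)&(P[...,1]<y1)&(P[...,0]>.53)&(P[...,0]<.62)&(abs(P[...,2]-.051)<.004);m[225:]=0;q=P[m];A=np.c_[q[:,:2]-[.57,-.098],np.ones(len(q))];k=np.linalg.lstsq(A,q[:,2],rcond=None)[0];print(len(q),np.degrees(k[:2]),k[2])
plane(-.19,-.0)
x=(P[...,0]>.6)&(P[...,0]<.66)&(P[...,1]>-.32)&(P[...,1]<-.27)&(P[...,2]>.012);q=P[x];print('brk',len(q),cv2.minAreaRect((q[:,:2]*1000).astype(np.float32)),q.mean(0),np.percentile(q[:,2],95))
E
```

```text
t: 13.87
tcp_pos: [0.5693, -0.0978, 0.0676]
tool_rot: [0.0, 1.0, -0.016, -0.0]
ft_force: [-3.7, 0.7, 6.3]
width: 0.0098
finger_force: 45.0
t: 14.28
tcp_pos: [0.5692, -0.0978, 0.0661]
tool_rot: [0.0, 1.0, -0.016, 0.0]
ft_force: [0.1, -0.4, -0.1]
width: 0.0377
finger_force: 0.0
t: 14.7
tcp_pos: [0.5712, -0.0983, 0.2324]
tool_rot: [0.001, 1.0, -0.016, 0.004]
ft_force: [2.0, 0.2, 0.1]
width: 0.0426
finger_force: 0.0
t: 14.87
tcp_pos: [0.5701, -0.098, 0.2282]
tool_rot: [0.0, 1.0, -0.016, 0.002]
ft_force: [-0.2, -0.1, -0.1]
width: 0.0515
finger_force: 0.0
[ 0.57007965 -0.09797166  0.22818272] [ 4.83445019e-04  9.99872739e-01 -1.58372131e-02  1.85860488e-03]
handle 654 ((568.27490234375, -98.3824691772461), (9.356006622314453, 69.25858306884766), 87.98575592041016) 0.09000888967216936
[(0.52, np.float64(0.0674)), (0.54, np.float64(0.0676)), (0.56, np.float64(0.0676)), (0.58, np.float64(0.0676)), (0.6, np.float64(0.0676)), (0.62, np.float64(0.0681))]
[(0.52, np.float64(0.0664)), (0.54, np.float64(0.0671)), (0.56, np.float64(0.0669)), (0.58, np.float64(0.0677)), (0.6, np.float64(0.0679)), (0.62, np.float64(0.0678))]
10461 [0.21411326 0.29559284] 0.05129135571641373
brk 183 ((625.3672485351562, -303.6303405761719), (25.99673843383789, 40.22334289550781), 80.81024932861328) [ 0.62940022 -0.30146436  0.02580066] 0.030780515027369205
```

View pics/w7.png

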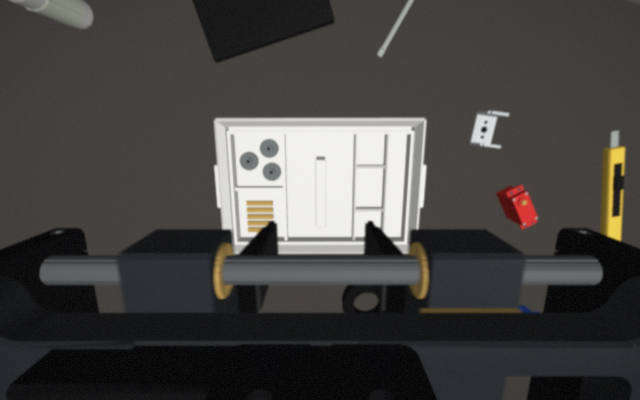

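The tray lies level: floor at 51 mm, handle top at 90 mm. The compartment is at (370,187), the bracket at (485,130), red at (517,205). I'll move above the bracket, turning the grip across its flanges.

```bash
python3 -m inch '[0.46,-1.72,0,0,0,6.9,0.46,-1.72,0,0,0,6.9,0.46,-1.72,0,0,0,6.9,0.46,-1.72,0,0,0,6.9,0.46,-1.72,0,0,0,6.9]' -0.37
python3 -m inch '[0.46,-1.72,0,0,0,6.9,0.46,-1.72,0,0,0,6.9,0.46,-1.72,0,0,0,6.9,0.46,-1.72,0,0,0,6.9,0.46,-1.72,0,0,0,6.9]'
python3 -m inch '[0.46,-1.72,0,0,0,6.9,0.46,-1.72,0,0,0,6.7,0,0,0,0,0,0,0,0,0,0,0,0,0,0,0,0,0,0]'
python3 -m inch '[0,0,0,0,0,0,0,0,0,0,0,0]'
python3 - <<'E'
from h import *
c=np.load('w7.npy',allow_pickle=True).item();print('comp px',onz(c,370,187,.055))
P=cloud(c);m=(abs(P[...,2]-.051)<.0035);m[:,:359]=0;m[:,383:]=0;m[:167]=0;m[208:]=0;q=P[m];print('comp floor',cv2.minAreaRect((q[:,:2]*1000).astype(np.float32)),q[:,:2].mean(0))
s=read_state();print(s['tcp_pos'],s['tool_rot'],s['joints'])
c=cap('wrist');P=cloud(c);save(c,'w8');np.save('w8.npy',c,allow_pickle=True);print(pix(c,np.array([.6254,-.3036,.03])))
x=(P[...,0]>.59)&(P[...,0]<.665)&(P[...,1]>-.335)&(P[...,1]<-.27)&(P[...,2]<.035);
for h in(.006,.012,.022):
    q=P[x&(P[...,2]>h)];print('brk',h,len(q),cv2.minAreaRect((q[:,:2]*1000).astype(np.float32)),np.percentile(q[:,2],[50,95]))
E
```

```text
t: 15.33
tcp_pos: [0.591, -0.184, 0.2228]
tool_rot: [-0.002, 0.959, 0.284, -0.002]
ft_force: [-0.1, 0.4, -0.3]
width: 0.0653
finger_force: 0.0
t: 15.75
tcp_pos: [0.6141, -0.2699, 0.2225]
tool_rot: [-0.002, 0.831, 0.556, -0.001]
ft_force: [0.2, -0.3, 0.3]
width: 0.0653
finger_force: 0.0
t: 16.17
tcp_pos: [0.6236, -0.3032, 0.224]
tool_rot: [-0.002, 0.762, 0.647, -0.0]
ft_force: [-0.2, 0.2, 0.1]
width: 0.065
finger_force: 0.0
t: 16.33
tcp_pos: [0.6242, -0.3031, 0.2258]
tool_rot: [-0.0, 0.762, 0.648, -0.0]
ft_force: [-0.4, 0.8, -0.2]
width: 0.065
finger_force: 0.0
comp px [ 0.56696909 -0.15422324  0.055     ]
comp floor ((565.5698852539062, -155.35189819335938), (26.692956924438477, 45.40373992919922), 89.31531524658203) [ 0.56600074 -0.1552638 ]
[ 0.62416091 -0.30307477  0.22582658] [-4.13179158e-04  7.61612804e-01  6.48032222e-01 -7.17618329e-05] [-5.29423225e-01  2.12470607e-01  1.53154237e+00  1.39339163e-04
  1.39840709e+00 -3.68646785e-01]
(np.float64(320.7403985601535), np.float64(180.7974865266763))
brk 0.006 136 ((625.7996826171875, -304.4579772949219), (24.902809143066406, 39.5453987121582), 80.76481628417969) [0.02893036 0.03091711]
brk 0.012 131 ((625.58154296875, -304.42254638671875), (24.902809143066406, 39.10340118408203), 80.76481628417969) [0.02906336 0.03092794]
brk 0.022 109 ((625.5891723632812, -304.4887390136719), (24.774517059326172, 39.01823043823242), 80.76481628417969) [0.02957317 0.0309604 ]
```

View pics/w8.png

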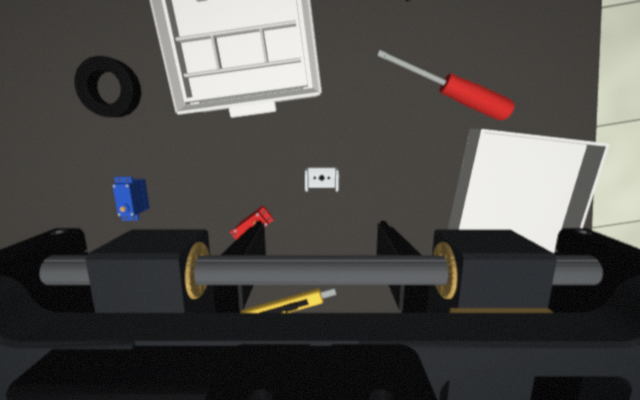

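The bracket is centred at (321,180), square to the grip, with red clear of the left finger at (252,222). I'll descend and grip.

```bash
python3 -m inch '[0.15,-0.13,-3,0,0,0,0,0,-3.5,0,0,0,0,0,-3.5,0,0,0,0,0,-3.5,0,0,0,0,0,-3,0,0,0]'
python3 -m inch '[0,0,-2,0,0,0,0,0,-1.5,0,0,0,0,0,-0.6,0,0,0,0,0,0,0,0,0,0,0,0,0,0,0]'
```

```text
t: 16.8
tcp_pos: [0.6252, -0.3044, 0.0591]
tool_rot: [-0.001, 0.762, 0.648, -0.0]
ft_force: [-0.3, -0.7, 0.4]
width: 0.065
finger_force: 0.0
t: 17.22
tcp_pos: [0.6268, -0.3057, 0.0216]
tool_rot: [0.001, 0.762, 0.648, 0.0]
ft_force: [0.4, -0.2, -0.3]
width: 0.0651
finger_force: 0.0
```

```bash
python3 -m inch '[0,0,-0.5,0,0,0,0,0,0,0,0,0,0,0,0,0,0,0,0,0,0,0,0,0,0,0,0,0,0,0]' 1 12
python3 -m inch '[0,0,0,0,0,0,0,0,0,0,0,0,0,0,0,0,0,0]'
```

```text
t: 17.63
tcp_pos: [0.6262, -0.3057, 0.016]
tool_rot: [0.0, 0.762, 0.648, 0.0]
ft_force: [-1.0, 0.2, 1.7]
width: 0.04
finger_force: 12.0
t: 17.88
tcp_pos: [0.6262, -0.3056, 0.016]
tool_rot: [0.0, 0.762, 0.648, 0.0]
ft_force: [-1.0, 1.6, 4.2]
width: 0.0401
finger_force: 12.0
```

```bash
python3 -m inch '[0,0,2,0,0,0,0,0,4,0,0,0,0,0,4,0,0,0,0,0,4,0,0,0,0,0,3,0,0,0]'
python3 -m inch '[-1.5,2.75,0,0,0,1.8,-1.5,2.75,0,0,0,1.8,-1.5,2.75,0,0,0,1.8,-1.5,2.75,0,0,0,1.8,0,0,0,0,0,0]'
python3 -m inch '[0,0,0,0,0,0,0,0,0,0,0,0,0,0,0,0,0,0,0,0,0,0,0,0]'
python3 - <<'E'
from h import *
s=read_state();print(s['tcp_pos'],s['tool_rot'])
c=cap('wrist');P=cloud(c);save(c,'w9');np.save('w9.npy',c,allow_pickle=True);print('pred',pix(c,np.array([.566,-.1545,.051])))
m=(P[...,2]>.17)&(P[...,2]<.215);m[236:]=0;m[:,:270]=0;m[:,370:]=0;q=P[m];print('held',len(q),q.min(0),q.max(0),cv2.minAreaRect((q[:,:2]*1000).astype(np.float32)))
E
```

```text
t: 18.3
tcp_pos: [0.6266, -0.3058, 0.1889]
tool_rot: [0.002, 0.762, 0.648, 0.001]
ft_force: [0.9, -0.3, 0.6]
width: 0.0399
finger_force: 12.0
t: 18.72
tcp_pos: [0.5633, -0.1912, 0.1841]
tool_rot: [-0.002, 0.718, 0.696, -0.0]
ft_force: [0.6, 0.2, -0.8]
width: 0.0401
finger_force: 12.0
t: 19.05
tcp_pos: [0.5663, -0.1964, 0.1852]
tool_rot: [0.0, 0.72, 0.694, -0.0]
ft_force: [0.3, -1.6, -0.3]
width: 0.0401
finger_force: 12.0
[ 0.56631936 -0.19635436  0.18517284] [ 8.63265681e-05  7.19798971e-01  6.94182565e-01 -2.23948342e-05]
pred (np.float64(317.40588692318136), np.float64(148.90221606608532))
held 2157 [ 0.54147151 -0.1999042   0.17002576] [ 0.59382829 -0.18199018  0.20995575] ((567.4020385742188, -190.92083740234375), (16.69996452331543, 52.381656646728516), 87.36748504638672)
```

View pics/w9.png

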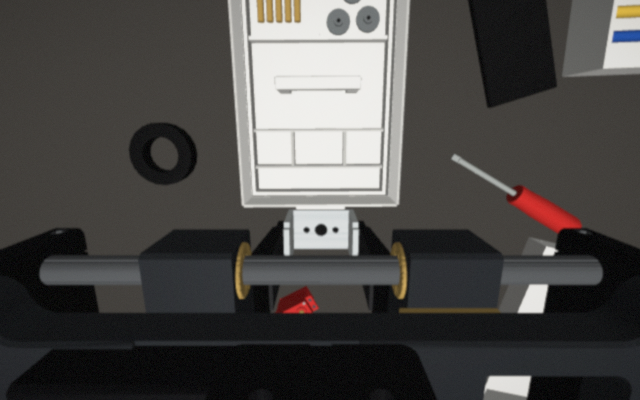

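The compartment is at (318,148), between dividers u≈293/344 and v≈130/166. The held bracket's base hole is at (321,229).

Run:
```python
from h import *
c=np.load('w9.npy',allow_pickle=True).item();P=cloud(c);g=c['image'].min(2)
z=P[...,2]
# divider ridges: highest points along rows/cols
for v in(140,148,156):
    for a,b in((285,300),(336,352)):
        k=a+np.argmax(z[v,a:b]);print('v',v,k,P[v,k].round(4),end=' ')
print()
for u in(305,318,331):
    for a,b in((122,138),(158,174)):
        k=a+np.argmax(z[a:b,u]);print('u',u,k,P[k,u].round(4),end=' ')
print()
m=np.zeros_like(g,bool);m[125:172,288:350]=1;m&=z>.0585;q=P[m];print('ridge',cv2.minAreaRect((q[:,:2]*1000).astype(np.float32)))
# hole in base of held bracket
h=(np.mgrid[:400,:640]);b=np.zeros_like(g,bool);b[220:240,312:330]=1;b&=g<60;v,u=np.nonzero(b);print('hole',u.mean(),v.mean(),P[b].mean(0),onz(c,u.mean(),v.mean(),.172))
m=np.zeros_like(g,bool);m[205:228,275:365]=1;m&=(z>.165)&(z<.205)&(g>120);q=P[m];print('brk y front',q[:,1].max(),'x',q[:,0].min(),q[:,0].max(),np.percentile(q[:,2],[2,98]))
```

```text
v 140 293 [ 0.5438 -0.1446  0.0632] v 140 344 [ 0.5912 -0.1463  0.0629] v 148 292 [ 0.5425 -0.1519  0.0636] v 148 344 [ 0.591  -0.1537  0.0628] v 156 292 [ 0.542  -0.1594  0.0629] v 156 343 [ 0.5899 -0.1611  0.0629] 
u 305 129 [ 0.57   -0.1321  0.3552] u 305 167 [ 0.5538 -0.1701  0.0633] u 318 131 [ 0.5673 -0.1373  0.0633] u 318 166 [ 0.5661 -0.1696  0.0631] u 331 130 [ 0.5794 -0.1369  0.062 ] u 331 167 [ 0.5784 -0.171   0.063 ] 
ridge ((567.2376708984375, -151.987060546875), (39.94906997680664, 57.88181686401367), 87.99656677246094)
hole 320.61333333333334 229.44 [ 0.56767009 -0.1951627   0.17244385] [ 0.56766544 -0.1953126   0.172     ]
brk y front -0.18215598278096787 x 0.5481921488879178 0.589317088151893 [0.17046564 0.19643547]
```

```bash
python3 -m inch '[-0.05,2.1,0,0,0,0,-0.05,2.06,0,0,0,0,0,0,-3,0,0,0,0,0,-3,0,0,0,0,0,-2.3,0,0,0]'
python3 -m inch '[0,0,0,0,0,0,0,0,0,0,0,0,0,0,0,0,0,0,0,0,0,0,0,0,0,0,0,0,0,0]'
python3 - <<'E'
from h import *
s=read_state();print(s['tcp_pos'],s['tool_rot'])
c=cap('wrist');P=cloud(c);save(c,'w10');np.save('w10.npy',c,allow_pickle=True);z=P[...,2];g=c['image'].min(2)
b=np.zeros_like(g,bool);b[220:240,312:330]=1;b&=g<60;v,u=np.nonzero(b);print('hole',u.mean(),v.mean(),P[b].mean(0))
print('pred comp',pix(c,np.array([.5668,-.1535,.051])),'ridges',[np.round(pix(c,np.array([.5668+a,-.1535+d,.063])),1) for a,d in((-.0245,.0),(.0245,0),(0,.017),(0,-.017))])
E
```

```text
t: 19.52
tcp_pos: [0.5647, -0.1539, 0.1005]
tool_rot: [-0.0, 0.719, 0.695, -0.0]
ft_force: [-0.3, -0.5, -0.6]
width: 0.0399
finger_force: 12.0
t: 19.93
tcp_pos: [0.5663, -0.1545, 0.1046]
tool_rot: [0.002, 0.72, 0.694, 0.001]
ft_force: [-0.9, 0.4, -0.2]
width: 0.0398
finger_force: 12.0
[ 0.56629789 -0.15453766  0.1045768 ] [0.0016942  0.71954025 0.69444821 0.00080508]
hole 320.7 229.5 [ 0.56774206 -0.1534826   0.09161024]
pred comp (np.float64(319.25252961462536), np.float64(211.7506984144814)) ridges [array([284.9, 217.6]), array([353.6, 215.2]), array([318.4, 193.1]), array([320.1, 238.8])]
```

View pics/w10.png

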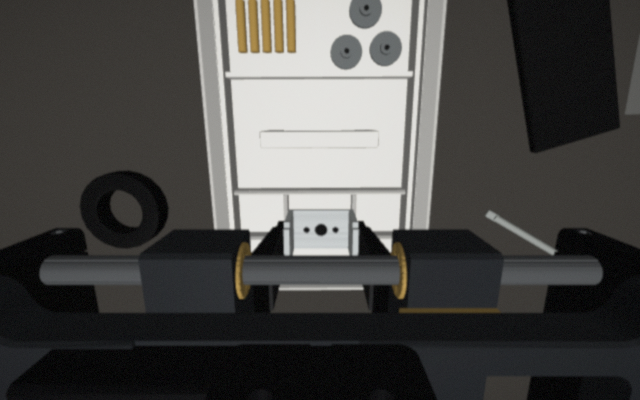

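The bracket is over its compartment: the dividers show at u≈286 and 353, its hole at (321,229), and the front divider at v≈191, all as predicted within 1–2 mm. I'll lower it.

```bash
python3 -m inch '[-0.07,0.04,-0.6,0,0,0,0,0,-0.6,0,0,0,0,0,-0.5,0,0,0,0,0,0,0,0,0,0,0,0,0,0,0]'
python3 -m inch '[0,0,-0.5,0,0,0,0,0,-0.4,0,0,0,0,0,-0.3,0,0,0,0,0,-0.2,0,0,0,0,0,0,0,0,0]'
python3 -m inch '[0,0,0,0,0,0,0,0,0,0,0,0]'
```

```text
t: 20.4
tcp_pos: [0.5635, -0.1532, 0.0843]
tool_rot: [-0.001, 0.719, 0.695, -0.0]
ft_force: [-0.1, 0.4, -1.3]
width: 0.04
finger_force: 12.0
t: 20.82
tcp_pos: [0.5637, -0.1533, 0.0704]
tool_rot: [-0.001, 0.719, 0.695, -0.0]
ft_force: [-0.7, 0.4, -0.4]
width: 0.0397
finger_force: 12.0
t: 20.98
tcp_pos: [0.5643, -0.1535, 0.0714]
tool_rot: [0.0, 0.719, 0.695, 0.0]
ft_force: [1.0, 0.2, 0.3]
width: 0.0402
finger_force: 12.0
```

```bash
python3 -m inch '[0.08,0,-0.2,0,0,0,0,0,-0.15,0,0,0,0,0,-0.1,0,0,0,0,0,0,0,0,0,0,0,0,0,0,0]'
```

```text
t: 21.4
tcp_pos: [0.5651, -0.1535, 0.067]
tool_rot: [0.0, 0.719, 0.695, 0.0]
ft_force: [-0.5, 0.2, 1.5]
width: 0.04
finger_force: 12.0
```

```bash
python3 -m inch '[0,0,-0.1,0,0,0,0,0,0,0,0,0]'
python3 -m inch '[0,0,0,0,0,0,0,0,0,0,0,0,0,0,0,0,0,0,0,0,0,0,0,0]' -0.1
python3 -m inch '[0,0,2,0,0,0,0,0,4,0,0,0,0,0,4,0,0,0,0,0,4,0,0,0,0,-1,2,0,0,0]'
python3 -m inch '[0,-3,0,0,0,0,0,-3,0,0,0,0,0,0,0,0,0,0,0,0,0,0,0,0,0,0,0,0,0,0]'
python3 - <<'E'
from h import *
s=read_state();print(s['tcp_pos'])
c=cap('wrist');P=cloud(c);save(c,'w11');z=P[...,2];g=c['image'].min(2)
x=(abs(P[...,0]-.567)<.028)&(abs(P[...,1]+.1535)<.02)
q=P[x&(z>.0665)&(z<.1)];print('flanges',len(q),cv2.minAreaRect((q[:,:2]*1000).astype(np.float32)),np.percentile(q[:,2],[50,95]))
b=(abs(P[...,0]-.567)<.012)&(abs(P[...,1]+.1535)<.009);print('base z',np.median(z[b]),np.percentile(z[b],[5,95]))
f=(abs(P[...,0]-.567)<.05)&(abs(P[...,1]+.118)<.012)&(abs(z-.051)<.006);A=np.c_[P[f][:,:2]-[.567,-.118],np.ones(f.sum())];k=np.linalg.lstsq(A,z[f],rcond=None)[0];print('tray floor',np.degrees(k[:2]),k[2])
E
```

```text
t: 21.57
tcp_pos: [0.5652, -0.1535, 0.067]
tool_rot: [0.0, 0.719, 0.695, -0.0]
ft_force: [-2.6, 0.8, 6.5]
width: 0.0399
finger_force: 12.0
t: 21.9
tcp_pos: [0.5647, -0.1533, 0.0654]
tool_rot: [-0.0, 0.719, 0.695, -0.0]
ft_force: [0.0, -0.2, -0.5]
width: 0.0521
finger_force: 0.0
t: 22.32
tcp_pos: [0.5669, -0.1631, 0.2318]
tool_rot: [0.003, 0.719, 0.695, 0.002]
ft_force: [0.1, -0.8, -0.1]
width: 0.052
finger_force: 0.0
t: 22.73
tcp_pos: [0.5646, -0.2231, 0.225]
tool_rot: [-0.001, 0.72, 0.694, -0.0]
ft_force: [-0.0, 1.3, -0.3]
width: 0.0524
finger_force: 0.0
[ 0.56463364 -0.22308624  0.22500683]
flanges 188 ((566.4537353515625, -152.3600616455078), (24.116783142089844, 39.730281829833984), 87.98323059082031) [0.08057852 0.0824798 ]
base z 0.3950749457646827 [0.39507495 0.39507495]
tray floor [-0.04683591  0.00783188] 0.05107324316809908
```

View pics/w11.png

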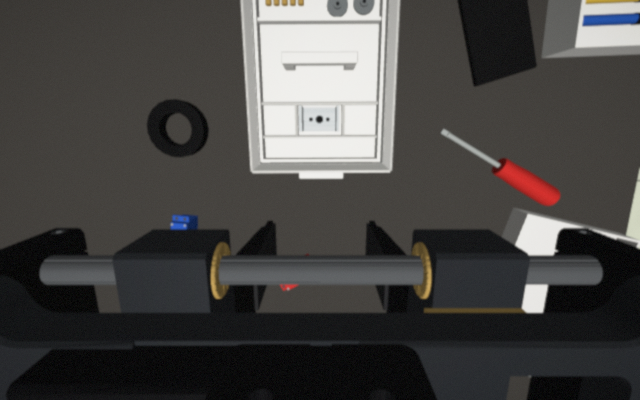

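The bracket stands in its compartment at (319,119), with its flange tops at 81 mm (51 + 30) and the tray level. The robot is clear, so I'm handing in.

```bash
python3 -c "
from bench import order;print(order.finish_job())"
```

```text
the job is handed in; nothing more can be done
None
```

The job is handed in: the servo is seated upright in its cavity, the tray lies level on its ledges and the bracket stands flat in its compartment, all placed in the order asked by about 23 s on the robot's clock.

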